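Turn the trolley wheel so its valve stem is at the top

TASK

The instrument trolley's wheel is mounted leaning back on the bench stand, to have its tyre pressure checked. Turn it by pushing on its spokes with the fingertips until the valve stem is at the very top of the wheel, at the highest point of its rim, then let go and move clear. Keep off the tyre and the valve stem, push gently, do not grip or lift anything, and leave the stand and the other things on the bench where they are.

Things in the scene. Friction and masses are not known exactly. Their poses are not given: they have to be found in the camera images.
- stand: steel wheel stand, loose on the bench, about 5 kg. Base plate 240 x 260 x 12 mm; origin on the bench under the wheel's centre, z up; x points away from the robot (yaw within 0.25 rad), y = left as the robot sees it. The wheel leans back 45 degrees: its open front faces -x and 45 degrees up, its top is tilted away from the robot. Two 14 mm legs run from base to hub behind it; its front is free
- axle (a point): centre of the wheel, on the axle and in the wheel's mid-plane, 165 mm above the bench
- wheel (a joint): angle of the wheel in rad; 0 = valve stem at the very top, growing clockwise as the robot sees it (stem at the robot's right at 1.57, bottom at 3.14). Turns endlessly either way: any whole turn (6.28, -6.28) is the top again. Stiff bearing: 0.22 N m (about 3.5 N at 63 mm from the axle); it stays where it is left
- stem (a point): middle of the valve stem, 88 mm from the axle. The stem is a brass stalk with a steel cap, 9 to 11 mm thick, that sticks inwards from the rim towards the axle, from 104 to 70 mm from the axle, 10 mm in front of the wheel's mid-plane
- spokes: five alike straight aluminium spokes, at 36, 108, 180, 252 and 324 degrees from the stem (stem midway between two). Each is 11 mm wide, 14 mm deep, running from the hub (21 mm radius) to the rim (inner radius 104 mm); front faces 21 mm and back faces 7 mm in front of the wheel's mid-plane. Gaps between are open right through. Origin at the wheel's centre, z to the stem, x along the axle to the back
- tyre: black tyre, 288 mm outer diameter, 38 mm wide (19 mm either side of the mid-plane), inner radius 106 mm, outside the aluminium rim (104 to 109 mm radius, 34 mm wide). Origin at the wheel's centre
- valve: the valve stem (see stem) as a part of the wheel; origin at the wheel's centre, z towards the stem
- gauge: bystander, loose: tyre pressure gauge lying on the bench, round steel case 60 mm across and 24 mm high with a brass nozzle; origin under the case
- wrench: bystander, loose: open wrench, 160 mm, lying on the bench
- screwdriver: bystander, loose: screwdriver, 170 mm, lying on the bench
- jar: bystander, loose: closed jar, 60 mm across, 75 mm high, standing on the bench
- meter: bystander, loose: handheld multimeter lying on its back, 145 x 78 mm, 39 mm high
- mug: bystander, loose: white mug, 76 mm across, 85 mm high
- attenuator: bystander, loose: small metal block with a brass connector at each end, 78 x 35 x 20 mm

How it is judged:
By the outcome, as a careful person would: the job done as asked, in the order asked, and still so for the second after the job is handed in, with the robot touching nothing.
It also fails if it takes over 56 s, if anything falls off the work surface, if the arm or the gripper's body presses on something with over 40 N, if the wrist force passes 120 N, or if a joint passes its speed limit or range.

ROBOT

A 6-joint arm with a two-finger parallel gripper is mounted at the origin on the work surface. World frame = base frame: x ahead of the robot, y to its left, z up, the work surface at z = 0. Lengths are in mm, angles in rad, forces in N, time in s.
With the tool pointing down it reaches from about 350 to 875 mm from the base axis. Payload 4.2 kg.
Tool frame: the origin (TCP) lies midway between the tips of the shut fingers; the grasp point (between the pads) lies 19 mm behind it (arm.grasp_offset is the distance from the TCP to the grasp point, in mm); z points along the fingers, y is the direction in which the jaws open and shut (so a half turn about z gives the same grasp; the last joint's range is limited). The gripper opens to 85 mm and grips with 20 to 120 N. Pads are 22 mm wide; open, the fingers measure 114 mm over their backs; the gripper's body (76 mm by 85 mm) begins 54 mm behind the grasp point. The pads swing forward as they close: fully open they stand 13 mm farther back than shut.
Start: joints at [-0.871, 0.385, 0.008, 0, -1.194, -0.259], TCP at [266.676, -565.228, 231.312] pointing down, gripper open.
Joint ranges: [-3.14, 3.14], [-1.21, 2.06], [-1.07, 1.41], [-3.16, 2.05], [-2.99, -0.16], [-3.1, 3.1]. Speed limits (rad/s): [2.79, 2.79, 3.14, 3.14, 3.14, 3.14].

INTERFACE

Orientations are given as a unit quaternion [x, y, z, w].
In Python, from bench import arm gives the robot as it stands.
- The arm moves only by the tool move_arm, never from a script. Its argument "moves" is a list of rows, each an object with "gripper": the gripper's target within -1 to 1 (fully open at 1, half-way at 0, shut at -1); "xyz": the shift along the tool's x, y, z in cm, a list of three; "angular": the turn, a rotation vector about the tool's x, y, z in rad, a list of three. In form: [{"gripper": gripper, "xyz": [dx, dy, dz], "angular": [wx, wy, wz]}, ...]. A call has 1 to 10 rows; each row is the pose to reach, as a shift and turn from the pose commanded when the call began, along the tool's axes at that moment; what a row does not reach only later rows make up. A row lasts 1/8 s, in which the tool goes at most 62.5 mm and 10.7 degrees, less where a joint would pass 70% of its speed; a pose out of reach is approached as far as the arm can. A call with a gripper value outside its range is refused whole. The fingers move at their own pace and stop on an object; the grip force is fixed at half the most. Time passes only in rows, so rows that repeat a pose let the fingers close. It gives the time, the measured TCP pose, the force and the opening at its end, in the units of the state.
- arm.read_state(): the state, without advancing time (a new reading comes with each control period).
- arm.get_image(name): name is "scene" or "top" or "wrist"; returns (picture, depth): 420x560x3 uint8, blue, green, red; 420x560 float32, mm along the optical axis (not along the pixel's ray), 0 where there is no reading.
- arm.get_calibration(name): a dict with "camera_matrix" (3x3 intrinsics, pixels), "k1" (the pictures are not rectified: a ray, as slopes to the right and down, at radius r is drawn at 1 + k1 r^2 times it, then the intrinsics apply), "R" (3x3) and "t" (3): a world point X has camera coordinates R X + t. Camera axes: x right, y down, z forward; pixel columns grow to the right and rows downward; lengths in mm; the calibration is good to about 2 mm. A picture is of the moment at which its call begins: read the wrist's pose just before it. get_calibration takes no time and is no camera call; for the wrist camera it gives the pose at the moment of the call.
- arm.job_done(): hands the job in, once; it reports no verdict.
The state is a dict: "clock": time; "joints": joint angles; "joint_vel": joint speeds; "joint_efforts": joint torques, N m; "position": TCP position; "ee_rot": TCP orientation; "contact_force": force on the tool from outside, world axes, zero at the start; "wrist_torque": the same for the moment, N m; "gripper_width": finger opening in mm.
Only numpy, scipy, OpenCV 4.12 (cv2) and the standard library are available. Lean on these libraries where they do the work, as an engineer would, in place of code of your own. Each camera call takes 0.05 s, during which the arm holds its last target. There are 200 camera calls.

## Working session

There is one attempt and no reset: what is moved stays moved. The work goes in short steps, Python scripts to look and compute and a tool call to move; the robot and the scene stay as the last step left them, time stands still between calls to the robot, and variables do not carry over. Pictures are saved under pics/ and viewed, about 8 in all and at most 12, crops included, and the job is handed in when it is done.

Besides the shell and the picture viewer there is one more tool, called after "Request:" as name(argument=value, ...), one argument or row to a line, values as JSON. move_arm: Moves the arm, as the interface text tells. Its arguments: {"type":"object","properties":{"moves":{"type":"array","items":{"type":"object","properties":{"gripper":{"type":"number"},"xyz":{"type":"array","items":{"type":"number"}},"angular":{"type":"array","items":{"type":"number"}}}}}},"required":["moves"]}

```bash
mkdir -p pics; cat > h.py <<'E'
import numpy as np, cv2
from bench import arm
from scipy.spatial.transform import Rotation as Rot
def shot(n,fn=None):
    c=arm.get_calibration(n); p,d=arm.get_image(n)
    if fn: cv2.imwrite('pics/'+fn,p)
    return p,d,c
def und(c,uv):
    K=np.array(c['camera_matrix'],float); k=c['k1']
    return cv2.undistortPoints(np.array(uv,float).reshape(-1,1,2),K,np.array([k,0,0,0,0.]))[:,0]
def pts(c,uv,z):  # pixel+depth -> world
    s=und(c,uv); X=np.c_[s,np.ones(len(s))]*np.array(z).reshape(-1,1)
    return (X-np.array(c['t']))@np.array(c['R'])
def proj(c,X):
    P=np.atleast_2d(X)@np.array(c['R']).T+np.array(c['t'])
    s=P[:,:2]/P[:,2:]; s=s*(1+c['k1']*(s**2).sum(1,keepdims=True))
    K=np.array(c['camera_matrix']); return s@K[:2,:2].T+K[:2,2]
E
python3 - <<'E'
from h import *
for n in('scene','top'):
    p,d,c=shot(n,n+'1.png'); np.savez(n+'1.npz',p=p,d=d)
    R=np.array(c['R']);print(n,-R.T@np.array(c['t']),R[2])
s=arm.read_state();print(s)
E
```

```text
scene [1044.33007434  461.81354669  958.41516358] [-0.44314728 -0.45326456 -0.77341562]
top [ 440.97359026    1.72324115 1313.64900682] [ 0.12762914  0.0210106  -0.99159939]
{'clock': 0.1, 'joints': array([-8.71360169e-01,  3.85460819e-01,  6.75519453e-03, -4.18948140e-04,
       -1.19400085e+00, -2.58582930e-01]), 'joint_vel': array([ 0.00164079, -0.00158112,  0.00256492,  0.0006053 , -0.00093351,
        0.00010392]), 'joint_efforts': array([-6.82286754e-04, -3.93318951e+01,  1.88929600e+01,  4.19793382e+00,
       -2.59242093e-03, -1.37606939e-06]), 'position': array([ 266.47184981, -564.76763696,  230.34187379]), 'ee_rot': array([-2.18570439e-01,  9.75820687e-01,  9.37323251e-04, -2.67402938e-04]), 'contact_force': array([-0.37040151, -0.96447683,  0.62773234]), 'wrist_torque': array([-0.0218209 , -0.01572446,  0.02699421]), 'gripper_width': 85.19863471632493}
```

View pics/scene1.png

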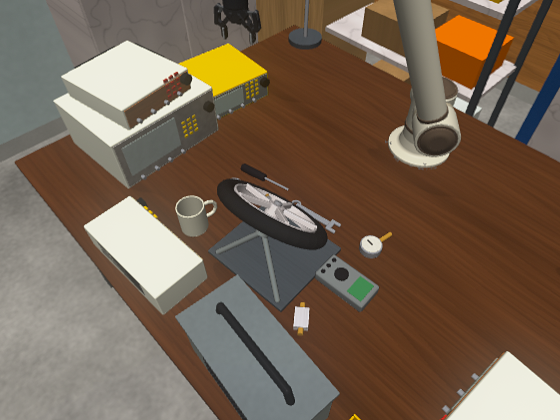

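View pics/top1.png

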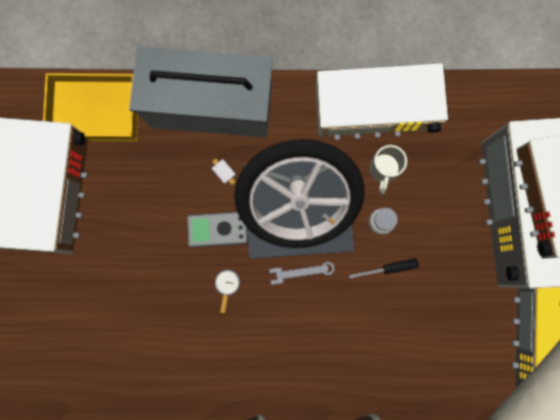

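The scene view shows the wheel leaning over its base plate at about (272,212). In the top view it is centred near (300,195), with a brass-coloured spot near (332,219) that could be the stem. The jar, screwdriver, wrench, multimeter, gauge and mug are all around it.

```bash
cat > meas.py <<'E'
from h import *
def measure(p,d,c,lo=(225,130),hi=(372,250)):
    hsv=cv2.cvtColor(p,cv2.COLOR_BGR2HSV)
    m=(hsv[...,2]<45)&(d>0); b=np.zeros_like(m); b[lo[1]:hi[1],lo[0]:hi[0]]=1; m&=b
    n,l,st,_=cv2.connectedComponentsWithStats(m.astype(np.uint8)); k=1+st[1:,4].argmax(); m=l==k
    v,u=np.nonzero(m); return np.c_[u,v],pts(c,np.c_[u,v],d[v,u]),hsv,b
E
python3 - <<'E'
from meas import *
z=np.load('top1.npz');p,d=z['p'],z['d'];c=arm.get_calibration('top')
uv,X,hsv,b=measure(p,d,c)
print(len(X),X.min(0),X.max(0))
# ellipse of outer outline; plane normal 
base=(hsv[...,2]<90)&b
(cx,cy),ax,an=cv2.fitEllipse(cv2.convexHull(uv.astype(np.int32)));print('ell',cx,cy,ax,an)
for yaw in np.arange(-.25,.26,.05):
    n=np.array([-np.cos(yaw),-np.sin(yaw),1])/2**.5
    h=X@n; print(round(yaw,2),np.percentile(h,[50,90])-0,h.std())
c0=np.array([X[:,0].min()+X[:,0].max(),X[:,1].min()+X[:,1].max()])/2;print('c',c0)
bm=(hsv[...,0]>8)&(hsv[...,0]<28)&(hsv[...,1]>70)&(hsv[...,2]>110);bm[:160]=0;bm[240:]=0;bm[:,:250]=0;bm[:,350:]=0
v,u=np.nonzero(bm);print(np.c_[u,v][:40].tolist(),pts(c,np.c_[u,v],d[v,u]).mean(0) if len(u) else 0)
cv2.imwrite('pics/crop1.png',cv2.resize(p[120:290,180:430],None,fx=3,fy=3,interpolation=cv2.INTER_CUBIC))
E
```

```text
3996 [ 516.78924173 -164.0754378    34.99650128] [725.06326757 117.30423225 275.55027905]
ell 298.989013671875 193.4529571533203 (107.33511352539062, 129.30535888671875) 82.87974548339844
-0.25 [-298.10301265 -271.18510337] 20.422340523967556
-0.2 [-302.62905912 -279.09812458] 17.497538916910756
-0.15 [-305.90875297 -286.01767562] 14.583763571813641
-0.1 [-308.17396758 -291.90934633] 11.71480007736476
-0.05 [-309.03261822 -296.58877914] 8.96104711386838
-0.0 [-308.36792073 -300.03424827] 6.499730065108321
0.05 [-306.06272524 -301.88308092] 4.829502290953429
0.1 [-303.41927346 -299.57410246] 4.864205998889339
0.15 [-300.58169134 -292.8808476 ] 6.577239652149825
0.2 [-296.33618182 -284.49149532] 9.055615871827298
0.25 [-290.59178099 -274.85609426] 11.817449022112894
c [620.92625465 -23.38560277]
[[329, 218], [330, 218], [331, 218], [328, 219], [329, 219], [330, 219], [331, 219], [332, 219], [329, 220], [330, 220], [331, 220], [332, 220], [333, 220], [334, 220], [329, 221], [330, 221], [331, 221], [332, 221], [333, 221], [334, 221], [331, 222], [332, 222], [333, 222], [334, 222], [332, 223], [333, 223], [334, 223]] [574.92035082 -98.23583381 128.15870449]
```

View pics/crop1.png

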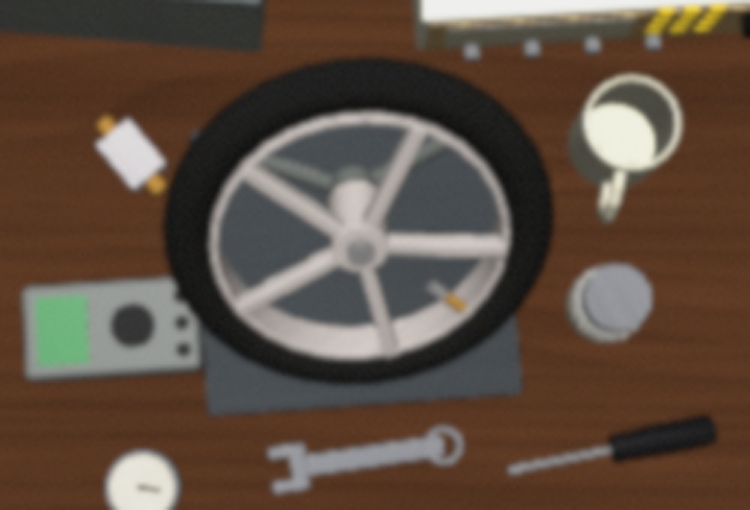

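```bash
cat > wheel.py <<'E'
from h import *
def frame(yaw):
    f=np.array([np.cos(yaw),np.sin(yaw),0]); l=np.array([-np.sin(yaw),np.cos(yaw),0]); z=np.array([0,0,1.])
    up=(z+f)/2**.5; n=(z-f)/2**.5   # up in wheel plane, n = out of front
    return up,-l,n                   # up,right,front
def W(C,yaw,r,a,h=0):  # angle clockwise from top
    up,rt,n=frame(yaw); return np.array(C)+r*(np.cos(a)*up+np.sin(a)*rt)+h*n
def cast(c,uv,C,yaw,h):
    up,rt,n=frame(yaw); o=pts(c,uv,np.zeros(len(uv))); dd=pts(c,uv,np.ones(len(uv)))-o
    t=((np.array(C)+h*n-o)@n)/(dd@n); Q=o+dd*t[:,None]-C
    return np.hypot(Q@up,Q@rt),np.arctan2(Q@rt,Q@up)
E
python3 - <<'E'
from meas import *; from wheel import *
z=np.load('top1.npz');p,d=z['p'],z['d'];c=arm.get_calibration('top')
uv,X,hsv,b=measure(p,d,c)
# plane fit (robust) on tyre
Y=X.copy()
for _ in range(12):
    m=Y.mean(0);n=np.linalg.svd(Y-m,full_matrices=False)[2][2];n*=np.sign(n[2]);r=(X-m)@n;Y=X[abs(r)<6]
yaw=np.arctan2(-n[1],-n[0]);print('n',n,'yaw',yaw,len(Y))
# circle: axle at z=165
up,rt,nn=frame(yaw);q=np.c_[Y@up,Y@rt].astype(np.float32)
(cu,cr),R=cv2.minEnclosingCircle(q);h=np.percentile((Y@nn),70)-19
C=cu*up+cr*rt+h*nn;print('C',C,R)
for _ in range(3):
    pass
bm=(hsv[...,0]>8)&(hsv[...,0]<28)&(hsv[...,1]>70)&(hsv[...,2]>110);bm[:160]=0;bm[240:]=0;bm[:,:250]=0;bm[:,350:]=0
v,u=np.nonzero(bm);print('stem',cast(c,[[u.mean(),v.mean()]],C,yaw,10))
cr=np.array([[265,175],[415,150],[490,245],[385,335],[260,295],[360,250]])/3+[180,120]
print('spokes',cast(c,cr,C,yaw,21))
# rim inner edge ellipse check: bright pixels
im=p.copy()
for a in np.arange(0,6.28,.05):
    for r,h in((144,0),(104,17)):
        x,y=proj(c,W(C,yaw,r,a,h))[0]; cv2.circle(im,(int(x),int(y)),0,(0,0,255) if r>120 else (0,255,0),-1)
cv2.imwrite('pics/chk.png',cv2.resize(im[120:290,180:430],None,fx=3,fy=3))
E
```

```text
n [-0.70148728 -0.05443113  0.71060035] yaw 0.07743872287399024 3439
C [626.40557403 -23.77660752 167.53829647] 141.85400390625
stem (array([99.55587523]), array([2.35401868]))
spokes (array([90.05799268, 86.59191749, 95.93569708, 90.940953  , 85.94155188,
        7.37492294]), array([-0.78123805,  0.50454763,  1.68750254,  2.95548003, -2.08621119,
        3.0452015 ]))
```

View pics/chk.png

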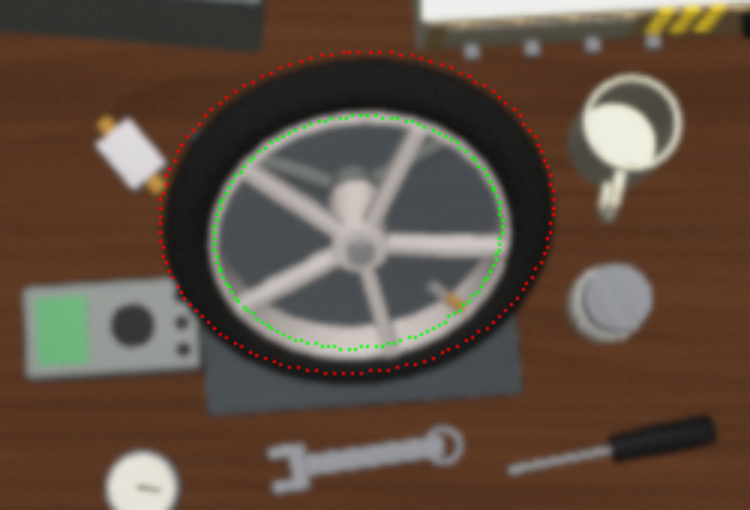

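The overlay shows my centre a few mm too far from the robot, so I'll shift it. The stem is at lower right, about 2.33 rad. I plan to push the upper-right spoke counter-clockwise over the top, working from the stem-free gap on its right. First I'll refine the centre and work out the hover pose.

```bash
cat > goto.py <<'E'
from wheel import *
C=np.array([621.5,-25,165]);YAW=.077
def Rt(yaw=YAW):
    up,rt,n=frame(yaw); return np.c_[-up,-rt,-n]
def rel(P,R=None):
    s=arm.read_state();R0=Rot.from_quat(s['ee_rot']).as_matrix();R=Rt() if R is None else R
    return (R0.T@(np.array(P)-s['position'])/10).round(2),Rot.from_matrix(R0.T@R).as_rotvec().round(3)
E
python3 - <<'E'
from goto import *
z=np.load('top1.npz');p,d=z['p'],z['d'];c=arm.get_calibration('top');hsv=cv2.cvtColor(p,cv2.COLOR_BGR2HSV)
cr=np.array([[265,175],[415,150],[490,245],[385,335],[260,295],[360,250]])/3+[180,120]
for dx in(-3,0,3):
  for dy in(-3,0,3):
    CC=C+[dx,dy,0]
    a=cast(c,cr,CC,YAW,21)[1][:5];st=cast(c,[[180+449/3,120+293/3]],CC,YAW,10)
    o=(a-np.radians([324-360*1-0,252-0,324,36,108]))
    print(dx,dy,np.sort(np.degrees(a)%72).round(1),np.degrees(st[1]),st[0],cast(c,cr[5:],CC,YAW,21)[0])
print(rel([330,-420,300]),rel(W(C,YAW,63,1.07,120)))
E
```

```text
-3 -3 [18.3 23.8 26.6 30.  32. ] [129.15638248] [80.79227839] [4.47237274]
-3 0 [18.5 24.5 25.5 31.  31.1] [128.00606228] [83.3283025] [2.97642548]
-3 3 [18.6 22.5 27.2 30.  32.4] [126.92409859] [85.89592371] [3.98227538]
0 -3 [20.6 24.6 27.1 28.4 29.7] [131.18239716] [83.25566452] [3.22816335]
0 0 [20.7 25.1 26.4 28.7 29.6] [130.00550181] [85.73226476] [0.75112338]
0 3 [20.8 23.1 27.6 28.1 30.9] [128.89513103] [88.2429982] [2.97485325]
3 -3 [23.  25.6 26.8 27.5 27.6] [133.089738] [85.81710178] [5.31553584]
3 0 [23.  25.6 26.5 27.4 28. ] [131.89371499] [88.2348701] [4.43669087]
3 3 [23.  23.8 25.4 29.2 29.3] [130.76195239] [90.68902695] [5.40887682]
(array([-11.92,  10.4 ,  -6.95]), array([ 0.145, -0.777,  0.344])) (array([-47.24,  30.78,  -4.04]), array([ 0.145, -0.777,  0.344]))
```

Request:
move_arm(
  moves=[
    {"gripper": -1,"xyz": [-4,5,-7],"angular": [0,0,0]},
    {"gripper": -1,"xyz": [-12,10.4,-7],"angular": [0.03,-0.15,0.07]},
    {"gripper": -1,"xyz": [-16,13,-7],"angular": [0.06,-0.31,0.14]},
    {"gripper": -1,"xyz": [-22,17,-7],"angular": [0.09,-0.46,0.2]},
    {"gripper": -1,"xyz": [-28,21,-7],"angular": [0.12,-0.62,0.27]},
    {"gripper": -1,"xyz": [-34,25,-7],"angular": [0.145,-0.777,0.344]},
    {"gripper": -1,"xyz": [-40,28,-6],"angular": [0.145,-0.777,0.344]},
    {"gripper": -1,"xyz": [-45,30,-5],"angular": [0.145,-0.777,0.344]},
    {"gripper": -1,"xyz": [-47.2,30.8,-4],"angular": [0.145,-0.777,0.344]},
    {"gripper": -1,"xyz": [-47.2,30.8,-4],"angular": [0.145,-0.777,0.344]},
  ],
)

```text
clock: 1.35
position: [554.7, -99.9, 277.1]
ee_rot: [-0.039, 0.924, 0.02, 0.379]
contact_force: [1.1, -2.5, 0.3]
gripper_width: -0.0
```

```bash
sed -i 's/C=np.array.*;Y/C=np.array([623,-26,165.]);Y/' goto.py; python3 - <<'E'
from goto import *
s=arm.read_state();print(s['clock'],s['position'],s['joints'],s['contact_force'])
print(rel(W(C,YAW,63,1.07,120)))
p,d,c=shot('wrist','w1.png');np.savez('w1.npz',p=p,d=d,**c)
print(proj(c,np.array([C,W(C,YAW,88,2.31,10),s['position']])))
E
```

```text
1.35 [554.65792129 -99.94635709 277.12309548] [ 0.11668926 -0.03480257 -0.66685658  0.10212752 -0.16132701 -1.69805383] [ 1.12094687 -2.49074308  0.27801362]
(array([-0.33,  1.31,  1.16]), array([ 0.011, -0.007,  0.002]))
[[350.56508634 171.93301168]
 [278.73382335 101.09716204]
 [276.45366985 263.48091611]]
```

View pics/w1.png

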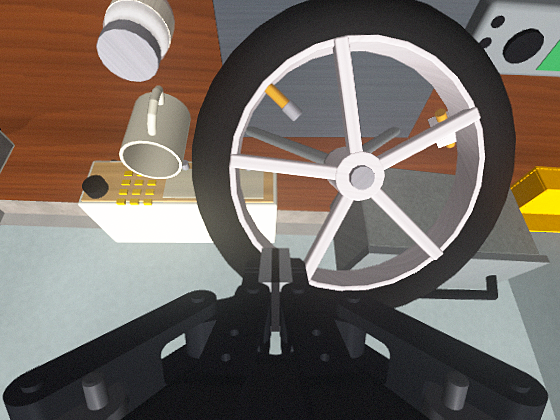

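The wrist view is upside down and shows all five spokes. Their rim ends are at about (343,42), (477,116), (438,257), (312,282) and (233,160). The hub is at (361,177) and the brass stem runs (268,88) to (295,113). Joint 5 is at its range limit, so I'll use less tilt, about 30° from vertical. I'll refine the centre from these points.

```bash
cat >> goto.py <<'E'
def Rtilt(t,yaw=YAW):  # tool tilted t rad forward from straight down
    R=Rt(yaw); return R@Rot.from_rotvec([0,np.pi/4-t,0]).as_matrix()
E
python3 - <<'E'
from goto import *
from scipy.optimize import least_squares
z=np.load('w1.npz');c={k:z[k] for k in('camera_matrix','R','t')};c['k1']=float(z['k1'])
tip=np.array([[343,42],[477,116],[438,257],[312,282],[233,160]],float);off=np.radians([36,108,180,252,324])
def f(q):
    X=np.array([W([q[0],q[1],165],YAW,q[3],q[2]+o,21) for o in off]);return (proj(c,X)-tip).ravel()
r=least_squares(f,[623,-26,2.31,100]);print(r.x,r.fun.round(1));CC=[r.x[0],r.x[1],165]
print(cast(c,[[281,101]],CC,YAW,10))
R=Rtilt(.5);print(R[:,2]);print(rel(W(CC,YAW,63,1.07,100),R),rel(W(CC,YAW,63,1.07,60),R))
E
```

```text
[625.28808863 -21.09908684   2.31260378 105.82353934] [ 0.5  0.1  0.6 -1.1  1.8 -1.4 -6.  -0.7  2.6  2.9]
(array([91.4895983]), array([2.30622582]))
[ 0.47800498  0.0368793  -0.87758256]
(array([-0.53,  1.47,  3.07]), array([0.013, 0.272, 0.008])) (array([-0.59,  1.42,  7.07]), array([0.013, 0.272, 0.008]))
```

Request:
move_arm(
  moves=[
    {"gripper": -1,"xyz": [-0.5,1.5,1.5],"angular": [0.006,0.14,0.004]},
    {"gripper": -1,"xyz": [-0.5,1.5,4],"angular": [0.013,0.272,0.008]},
    {"gripper": -1,"xyz": [-0.6,1.4,6],"angular": [0.013,0.272,0.008]},
    {"gripper": -1,"xyz": [-0.6,1.4,7],"angular": [0.013,0.272,0.008]},
    {"gripper": -1,"xyz": [-0.6,1.4,7],"angular": [0.013,0.272,0.008]},
  ],
)

```text
clock: 2.02
position: [606.0, -83.7, 230.8]
ee_rot: [-0.034, 0.968, 0.009, 0.249]
contact_force: [-0.3, 0.0, -0.5]
gripper_width: 0.2
```

```bash
sed -i 's/C=np.array.*;Y/C=np.array([624.5,-22.5,165.]);Y/' goto.py; python3 - <<'E'
from goto import *
s=arm.read_state();print(s['clock'],s['position'],s['joints'],s['contact_force'])
R=Rtilt(.5)
for h in(35,2):print(rel(W(C,YAW,63,1.05,h),R))
for a in(.9,.7,.5,.3,.1,-.1,-.3,-.5,-.7,-.9,-1.1,-1.3,-1.5):print(a,rel(W(C,YAW,63,a,2),R)[0])
p,d,c=shot('wrist','w2.png')
im=p.copy()
for X in [W(C,YAW,63,1.05,2)]+[W(C,YAW,r,2.31+o,21) for o in np.radians([36,108,180,252,324]) for r in(40,100)]:
    x,y=proj(c,X)[0];cv2.circle(im,(int(x),int(y)),3,(0,0,255),-1)
cv2.imwrite('pics/w2.png',im)
E
```

```text
2.025 [605.96648474 -83.69225914 230.76981758] [ 0.1443264   0.15739744 -0.44073415  0.07910953 -0.47099106 -1.70668174] [-0.2961785   0.03996832 -0.54252652]
(array([-0.89,  0.51,  2.64]), array([-0.003,  0.004, -0.006]))
(array([-1.81,  0.52,  5.81]), array([-0.003,  0.004, -0.006]))
0.9 [-2.55  1.06  5.6 ]
0.7 [-3.41  1.94  5.34]
0.5 [-4.09  2.98  5.14]
0.3 [-4.55  4.14  5.  ]
0.1 [-4.79  5.38  4.93]
-0.1 [-4.78  6.63  4.92]
-0.3 [-4.53  7.87  4.99]
-0.5 [-4.05  9.02  5.12]
-0.7 [-3.36 10.06  5.32]
-0.9 [-2.49 10.93  5.56]
-1.1 [-1.47 11.6   5.85]
-1.3 [-0.34 12.05  6.18]
-1.5 [ 0.85 12.26  6.52]
```

View pics/w2.png

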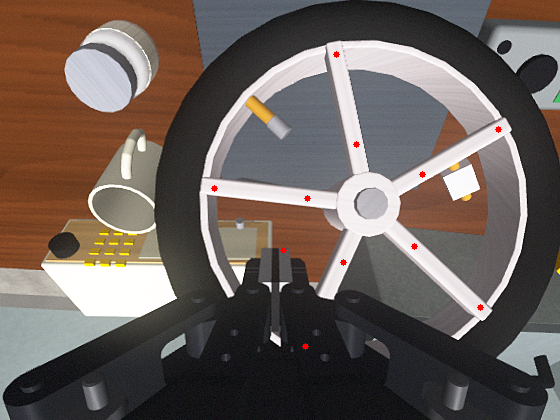

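The predicted spoke points (red) lie on the spokes, and the insertion point at (283,251) is inside the open right gap. Inserting now.

Request:
move_arm(
  moves=[
    {"gripper": -1,"xyz": [-0.9,0.5,2.6],"angular": [0,0,0]},
    {"gripper": -1,"xyz": [-0.9,0.5,2.6],"angular": [0,0,0]},
    {"gripper": -1,"xyz": [-1.2,0.5,3.8],"angular": [0,0,0]},
    {"gripper": -1,"xyz": [-1.5,0.5,4.8],"angular": [0,0,0]},
    {"gripper": -1,"xyz": [-1.8,0.5,5.8],"angular": [0,0,0]},
    {"gripper": -1,"xyz": [-1.8,0.5,5.8],"angular": [0,0,0]},
  ],
)

```text
clock: 2.82
position: [650.2, -75.4, 189.0]
ee_rot: [-0.034, 0.968, 0.009, 0.25]
contact_force: [0.8, 0.3, -0.2]
gripper_width: -0.1
```

```bash
python3 - <<'E'
from goto import *
s=arm.read_state();print(s['clock'],s['position'],s['joints'],s['contact_force'])
R=Rtilt(.5)
for a in np.arange(1,-1.6,-.1):print(round(a,2),rel(W(C,YAW,63,a,2),R)[0])
E
```

```text
2.825 [650.24320403 -75.43584449 188.99911919] [ 0.1473786   0.2727854  -0.41401482  0.10025668 -0.38194476 -1.73171288] [ 0.76593489  0.25419728 -0.24710925]
1.0 [-0.16  0.18 -0.08]
0.9 [-0.65  0.54 -0.22]
0.8 [-1.11  0.96 -0.35]
0.7 [-1.52  1.43 -0.47]
0.6 [-1.88  1.93 -0.58]
0.5 [-2.19  2.47 -0.67]
0.4 [-2.45  3.04 -0.75]
0.3 [-2.65  3.63 -0.81]
0.2 [-2.8   4.24 -0.86]
0.1 [-2.89  4.86 -0.89]
0.0 [-2.91  5.49 -0.9 ]
-0.1 [-2.88  6.12 -0.89]
-0.2 [-2.79  6.74 -0.87]
-0.3 [-2.63  7.35 -0.83]
-0.4 [-2.42  7.94 -0.77]
-0.5 [-2.15  8.51 -0.69]
-0.6 [-1.83  9.04 -0.61]
-0.7 [-1.46  9.54 -0.5 ]
-0.8 [-1.05 10.   -0.38]
-0.9 [-0.59 10.41 -0.25]
-1.0 [-0.1  10.78 -0.11]
-1.1 [ 0.43 11.09  0.04]
-1.2 [ 0.98 11.34  0.19]
-1.3 [ 1.56 11.54  0.36]
-1.4 [ 2.15 11.67  0.53]
-1.5 [ 2.75 11.75  0.7 ]
```

Request:
move_arm(
  moves=[
    {"gripper": -1,"xyz": [-0.65,0.54,-0.22],"angular": [0,0,0]},
    {"gripper": -1,"xyz": [-1.11,0.96,-0.35],"angular": [0,0,0]},
    {"gripper": -1,"xyz": [-1.3,1.2,-0.41],"angular": [0,0,0]},
    {"gripper": -1,"xyz": [-1.52,1.43,-0.47],"angular": [0,0,0]},
    {"gripper": -1,"xyz": [-1.7,1.68,-0.52],"angular": [0,0,0]},
    {"gripper": -1,"xyz": [-1.88,1.93,-0.58],"angular": [0,0,0]},
    {"gripper": -1,"xyz": [-2.19,2.47,-0.67],"angular": [0,0,0]},
    {"gripper": -1,"xyz": [-2.45,3.04,-0.75],"angular": [0,0,0]},
    {"gripper": -1,"xyz": [-2.65,3.63,-0.81],"angular": [0,0,0]},
    {"gripper": -1,"xyz": [-2.65,3.63,-0.81],"angular": [0,0,0]},
  ],
)

```text
clock: 4.08
position: [668.5, -36.4, 211.7]
ee_rot: [-0.035, 0.967, 0.009, 0.253]
contact_force: [0.7, 0.4, 0.8]
gripper_width: 0.0
```

```bash
python3 - <<'E'
from goto import *
s=arm.read_state();print(s['clock'],s['joints'],s['contact_force'])
R=Rtilt(.5)
for a in np.arange(.2,-.9,-.1):print(round(a,2),rel(W(C,YAW,63,a,2),R)[0])
p,d,c=shot('wrist','w3.png')
E
```

```text
4.075 [ 0.21466997  0.26733389 -0.38406232  0.17080485 -0.41744308 -1.85195682] [0.67172546 0.41808378 0.75235037]
0.2 [0.13 0.47 0.11]
0.1 [0.05 1.1  0.09]
0.0 [0.02 1.73 0.08]
-0.1 [0.05 2.35 0.09]
-0.2 [0.14 2.98 0.11]
-0.3 [0.3  3.59 0.15]
-0.4 [0.51 4.18 0.21]
-0.5 [0.77 4.74 0.28]
-0.6 [1.09 5.28 0.37]
-0.7 [1.46 5.78 0.47]
-0.8 [1.88 6.24 0.59]
```

View pics/w3.png

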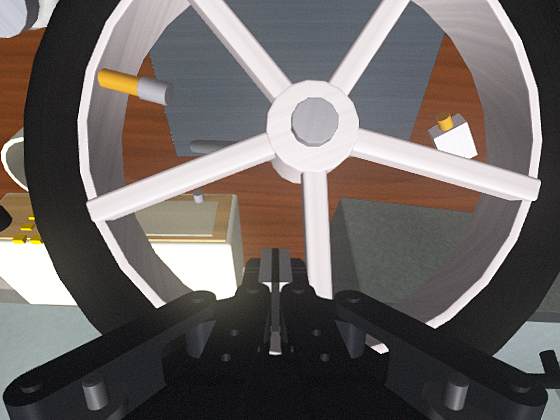

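The spoke being pushed now points straight up (end near (317,300) in the inverted view), with the fingertip beside it. The stem is now at (135,87), to the robot's right. The wheel is turning as planned, so I'll continue the arc.

Request:
move_arm(
  moves=[
    {"gripper": -1,"xyz": [0.1,0.5,0.1],"angular": [0,0,0]},
    {"gripper": -1,"xyz": [0.05,1.1,0.09],"angular": [0,0,0]},
    {"gripper": -1,"xyz": [0.02,1.73,0.08],"angular": [0,0,0]},
    {"gripper": -1,"xyz": [0.05,2.35,0.09],"angular": [0,0,0]},
    {"gripper": -1,"xyz": [0.14,2.98,0.11],"angular": [0,0,0]},
    {"gripper": -1,"xyz": [0.3,3.59,0.15],"angular": [0,0,0]},
    {"gripper": -1,"xyz": [0.51,4.18,0.21],"angular": [0,0,0]},
    {"gripper": -1,"xyz": [0.77,4.74,0.28],"angular": [0,0,0]},
    {"gripper": -1,"xyz": [1.09,5.28,0.37],"angular": [0,0,0]},
    {"gripper": -1,"xyz": [1.46,5.78,0.47],"angular": [0,0,0]},
  ],
)

```text
clock: 5.38
position: [652.4, 19.6, 199.0]
ee_rot: [-0.034, 0.967, 0.009, 0.251]
contact_force: [1.6, -5.1, 0.3]
gripper_width: -0.1
```

```bash
python3 - <<'E'
from goto import *
s=arm.read_state();print(s['clock'],s['joints'],s['contact_force'])
R=Rtilt(.5)
for a in np.arange(-.7,-1.75,-.1):print(round(a,2),rel(W(C,YAW,63,a,2),R)[0])
E
```

```text
5.375 [ 0.31667386  0.25104297 -0.50663408  0.36320641 -0.33906309 -2.13140506] [ 1.55876812 -5.05906914  0.25274391]
-0.7 [-0.21  0.08 -0.06]
-0.8 [0.21 0.54 0.06]
-0.9 [0.66 0.95 0.19]
-1.0 [1.16 1.31 0.33]
-1.1 [1.69 1.62 0.48]
-1.2 [2.24 1.88 0.63]
-1.3 [2.82 2.07 0.8 ]
-1.4 [3.41 2.21 0.97]
-1.5 [4.01 2.28 1.14]
-1.6 [4.61 2.29 1.31]
-1.7 [5.22 2.24 1.48]
```

Request:
move_arm(
  moves=[
    {"gripper": -1,"xyz": [0.4,0.48,0.1],"angular": [0,0,0]},
    {"gripper": -1,"xyz": [0.85,0.88,0.22],"angular": [0,0,0]},
    {"gripper": -1,"xyz": [1.35,1.24,0.37],"angular": [0,0,0]},
    {"gripper": -1,"xyz": [1.85,1.55,0.52],"angular": [0,0,0]},
    {"gripper": -1,"xyz": [2.4,1.8,0.67],"angular": [0,0,0]},
    {"gripper": -1,"xyz": [2.65,1.9,0.75],"angular": [0,0,0]},
    {"gripper": -1,"xyz": [2.65,1.9,0.75],"angular": [0,0,0]},
  ],
)

```text
clock: 6.25
position: [631.6, 37.4, 179.6]
ee_rot: [-0.034, 0.967, 0.009, 0.251]
contact_force: [1.4, 0.7, 0.8]
gripper_width: -0.1
```

```bash
python3 - <<'E'
from goto import *
s=arm.read_state();print(s['clock'],s['joints'],s['contact_force'])
R=Rtilt(.5)
for a in np.arange(-1.2,-1.75,-.1):print(round(a,2),rel(W(C,YAW,63,a,2),R)[0])
p,d,c=shot('wrist','w4.png');np.savez('w4.npz',p=p,d=d,**c)
E
```

```text
6.25 [ 0.33447141  0.23867646 -0.63980249  0.56944233 -0.23534979 -2.3593406 ] [1.40320979 0.66788444 0.80040722]
-1.2 [-0.41 -0.04 -0.11]
-1.3 [0.17 0.15 0.05]
-1.4 [0.76 0.29 0.22]
-1.5 [1.36 0.36 0.39]
-1.6 [1.97 0.37 0.57]
-1.7 [2.57 0.32 0.74]
```

View pics/w4.png

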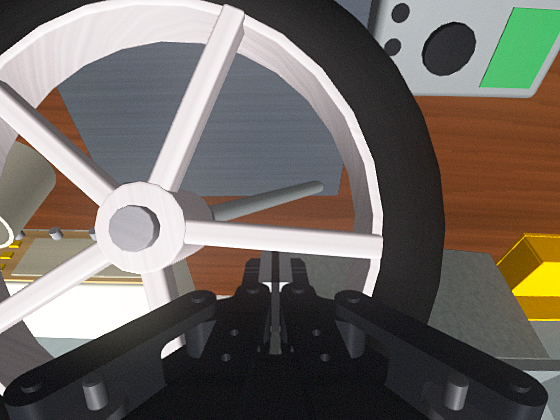

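The pushed spoke now points to the robot's left (line (200,233) to (378,247)), with the fingertip just above it. Joint 5 is drifting towards its limit, so I'll ease the tilt before the final part. First I'll measure what remains.

```bash
cat > ang.py <<'E'
from goto import *
def ang(f,uv,off):
    z=np.load(f);c={k:z[k] for k in('camera_matrix','R','t')};c['k1']=float(z['k1'])
    r,a=cast(c,np.array(uv,float),C,YAW,21);print(r,a,'stem',a-np.radians(off))
E
python3 - <<'E'
from ang import *
ang('w4.npz',[[225,235],[300,241],[375,246],[225,30],[178,170]],[252,252,252,180,180])
for a in(-1.25,-1.4,-1.5,-1.6,-1.7):print(a,rel(W(C,YAW,63,a,4),Rtilt(.36)))
E
```

```text
[ 36.36073388  69.83870539 103.41591731  96.97065469  30.61484656] [-1.5006314  -1.49463175 -1.49617799 -2.75843824 -2.61957938] stem [-5.89886112 -5.89286146 -5.8944077  -5.9000309  -5.76117204]
-1.25 (array([-0.06,  0.06, -0.22]), array([-0.002,  0.148, -0.006]))
-1.4 (array([0.82, 0.29, 0.03]), array([-0.002,  0.148, -0.006]))
-1.5 (array([1.42, 0.36, 0.2 ]), array([-0.002,  0.148, -0.006]))
-1.6 (array([2.03, 0.37, 0.37]), array([-0.002,  0.148, -0.006]))
-1.7 (array([2.63, 0.32, 0.54]), array([-0.002,  0.148, -0.006]))
```

Request:
move_arm(
  moves=[
    {"gripper": -1,"xyz": [0,0,-0.2],"angular": [0,0.15,0]},
    {"gripper": -1,"xyz": [0.3,0.15,-0.12],"angular": [0,0.15,0]},
    {"gripper": -1,"xyz": [0.82,0.29,0.03],"angular": [0,0.15,0]},
    {"gripper": -1,"xyz": [1.42,0.36,0.2],"angular": [0,0.15,0]},
    {"gripper": -1,"xyz": [1.9,0.36,0.34],"angular": [0,0.15,0]},
    {"gripper": -1,"xyz": [1.9,0.36,0.34],"angular": [0,0.15,0]},
  ],
)

```text
clock: 7.05
position: [614.7, 38.7, 166.1]
ee_rot: [-0.034, 0.984, 0.006, 0.176]
contact_force: [1.4, 2.5, -0.1]
gripper_width: -0.1
```

```bash
python3 - <<'E'
from goto import *
s=arm.read_state();print(s['clock'],s['joints'],s['contact_force'])
for a in np.arange(-1.5,-1.85,-.05):print(round(a,2),rel(W(C,YAW,63,a,4),Rtilt(.36))[0])
p,d,c=shot('wrist','w5.png');np.savez('w5.npz',p=p,d=d,**c)
E
```

```text
7.05 [ 0.37110541  0.27543485 -0.46398486  0.21637805 -0.5020526  -2.04462059] [ 1.37003223  2.48821171 -0.09987987]
-1.5 [-0.67  0.11 -0.27]
-1.55 [-0.39  0.12 -0.14]
-1.6 [-0.1   0.12 -0.01]
-1.65 [0.19 0.1  0.12]
-1.7 [0.47 0.06 0.25]
-1.75 [0.75 0.01 0.38]
-1.8 [ 1.03 -0.05  0.51]
-1.85 [ 1.31 -0.13  0.64]
```

View pics/w5.png

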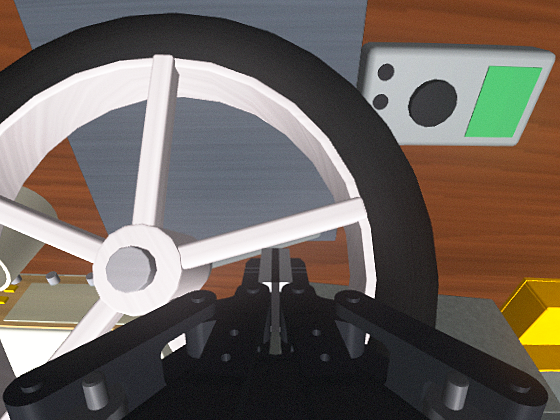

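```bash
python3 - <<'E'
from ang import *
ang('w5.npz',[[210,252],[280,231],[355,208],[163,65],[156,140],[148,215]],[252,252,252,180,180,180])
E
```

```text
[ 32.52960391  65.93726813 102.50156071 103.04599004  62.59718202
  25.69690767] [-1.83389913 -1.84679386 -1.85292457 -3.10063537 -3.08840796 -3.07466295] stem [-6.23212885 -6.24502357 -6.25115428 -6.24222803 -6.23000061 -6.2162556 ]
```

Request:
move_arm(
  moves=[
    {"gripper": -1,"xyz": [0.1,0,0.04],"angular": [0,0,0]},
    {"gripper": -1,"xyz": [0.17,0,0.08],"angular": [0,0,0]},
    {"gripper": -1,"xyz": [0.17,0,0.08],"angular": [0,0,0]},
    {"gripper": -1,"xyz": [-0.7,0,-0.33],"angular": [0,0,0]},
    {"gripper": -1,"xyz": [-0.7,0,-0.33],"angular": [0,0,0]},
    {"gripper": -1,"xyz": [0.5,0,-3],"angular": [0,0,0]},
    {"gripper": -1,"xyz": [2.5,-1,-7.5],"angular": [0,0,0]},
    {"gripper": -1,"xyz": [2.5,-3,-12],"angular": [0,0,0]},
    {"gripper": -1,"xyz": [2.5,-3,-12],"angular": [0,0,0]},
    {"gripper": -1,"xyz": [2.5,-3,-12],"angular": [0,0,0]},
  ],
)

```text
clock: 8.35
position: [552.6, 4.5, 270.3]
ee_rot: [-0.034, 0.984, 0.006, 0.177]
contact_force: [-0.0, -0.1, -0.7]
gripper_width: 0.0
```

```bash
python3 - <<'E'
from goto import *
s=arm.read_state();print(s['clock'],s['position'],s['joints'],s['contact_force'])
p,d,c=shot('wrist','w6.png');np.savez('w6.npz',p=p,d=d,**c)
E
```

```text
8.35 [552.62811133   4.5039911  270.27047052] [ 0.35351024  0.0639141  -0.41696527  0.14255518 -0.75263929 -1.94253388] [-0.00676645 -0.06880206 -0.74756321]
```

View pics/w6.png

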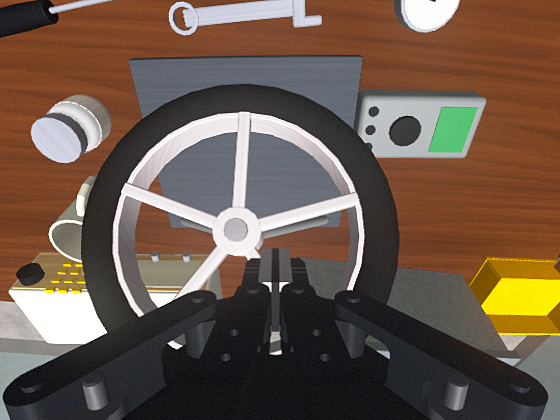

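The fingers are clear. The lower spoke points nearly straight at the robot (tip (244,116)), and the side spokes end at (354,199) and (125,190), so the stem is near the top, hidden behind the gripper. I'll get the yaw from the base edge and fit.

```bash
cat > fit.py <<'E'
from goto import *
from scipy.optimize import least_squares
z=np.load('w6.npz');c={k:z[k] for k in('camera_matrix','R','t')};c['k1']=float(z['k1']);p=z['p']
# base yaw from front edge, on z=12
o=pts(c,[[140,58],[355,56]],[0,0]);dd=pts(c,[[140,58],[355,56]],[1,1])-o;E=o+dd*((12-o[:,2])/dd[:,2])[:,None]
v=E[1]-E[0];print('base yaw',np.arctan2(-v[0],v[1]),E)
# spoke axes: bright blobs -> lines, by PCA on masks in between radii
hsv=cv2.cvtColor(p,cv2.COLOR_BGR2HSV);white=(hsv[...,1]<30)&(hsv[...,2]>185)
def fit(yaw):
    vv,uu=np.nonzero(white[:262]);uv=np.c_[uu,vv]
    C1=C.copy()
    for _ in range(6):
        r,a=cast(c,uv,C1,yaw,21);L=[]
        for o in(108,180,252):
            e=(a-np.radians(o)+np.pi)%(2*np.pi)-np.pi
            k=(r>38)&(r<96)&(abs(e*r)<10);L.append((r[k]*np.sin(e[k]),r[k]*np.cos(e[k])))
        pf=[np.polyfit(y,x,1) for x,y in L]   # x=s*y+b : slope=rot, b=centre offset
        th=np.mean([q[0] for q in pf]);up,rt,n=frame(yaw)
        A=[];B=[]
        for q,o in zip(pf,(108,180,252)):
            o=np.radians(o);t=np.array([-np.sin(o),np.cos(o)]);A.append(t);B.append(q[1])
        dC=np.linalg.lstsq(np.array(A),np.array(B),rcond=None)[0];C1=C1+dC[0]*up+dC[1]*rt
    print(yaw,'stem rot',[round(q[0],3) for q in pf],round(th,4),C1.round(1),[len(x) for x,y in L])
for y in(.06,.077,.095):fit(y)
E
python3 fit.py
```

```text
base yaw 0.0751889098570049 [[ 511.40706726 -148.34832501   12.        ]
 [ 493.67602572   87.02701927   12.        ]]
0.06 stem rot [np.float64(0.037), np.float64(0.006), np.float64(0.035)] 0.0262 [624.5 -22.5 165. ] [788, 801, 869]
0.077 stem rot [np.float64(0.05), np.float64(0.019), np.float64(0.05)] 0.0397 [624.5 -22.3 165. ] [785, 799, 873]
0.095 stem rot [np.float64(0.061), np.float64(0.006), np.float64(0.059)] 0.0421 [624.4 -20.8 165.1] [775, 797, 869]
```

```bash
cat > fit2.py <<'E'
from goto import *
from scipy.optimize import least_squares
def fit2(f,tip,off,yaw=.076,h=21,C0=C):
    z=np.load(f);c={k:z[k] for k in('camera_matrix','R','t')};c['k1']=float(z['k1'])
    off=np.radians(off)
    g=lambda q:(proj(c,np.array([W([q[0],q[1],165],yaw,q[3],q[2]+o,h) for o in off]))-tip).ravel()
    r=least_squares(g,[C0[0],C0[1],0,100]);print(r.x.round(3),r.fun.round(1))
    print(cast(c,np.array(tip,float),C,yaw,h)[1]-off)
E
python3 - <<'E'
from fit2 import *
fit2('w6.npz',[[244,116],[354,199],[125,190]],[180,252,108])
p=cv2.imread('pics/w6.png');cv2.imwrite('pics/w6c.png',cv2.resize(p[100:262,100:380],None,fx=2.8,fy=2.8,interpolation=cv2.INTER_CUBIC))
E
```

```text
[ 6.25302e+02 -2.40900e+01  4.60000e-02  1.04972e+02] [-0.4 -0.2  0.1  0.2  0.3 -0.1]
[-6.248042   -6.23819575  0.03532082]
```

View pics/w6c.png

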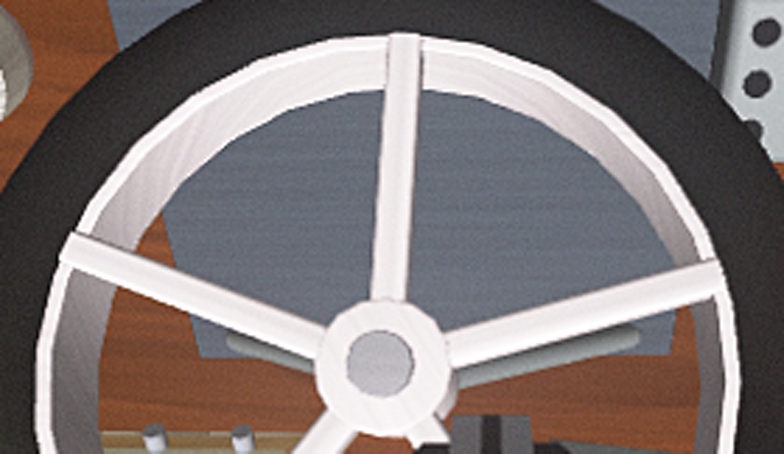

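The crop confirms it: the lower spoke runs from (403,40) to (390,295), slightly off vertical. Three estimates put the stem about 0.04 rad short, so I'll re-enter the same gap for one 2.5 mm nudge.

Request:
move_arm(
  moves=[
    {"gripper": -1,"xyz": [-1,3,4.5],"angular": [0,0,0]},
    {"gripper": -1,"xyz": [-2,3,9],"angular": [0,0,0]},
    {"gripper": -1,"xyz": [-2,3,9],"angular": [0,0,0]},
    {"gripper": -1,"xyz": [-3.2,3,11.7],"angular": [0,0,0]},
    {"gripper": -1,"xyz": [-3.2,3,11.7],"angular": [0,0,0]},
    {"gripper": -1,"xyz": [-2.7,3,11.9],"angular": [0,0,0]},
    {"gripper": -1,"xyz": [-2.3,3,12.1],"angular": [0,0,0]},
    {"gripper": -1,"xyz": [-2.1,3,12.2],"angular": [0,0,0]},
    {"gripper": -1,"xyz": [-2.1,3,12.2],"angular": [0,0,0]},
    {"gripper": -1,"xyz": [-2.1,3,12.2],"angular": [0,0,0]},
  ],
)

```text
clock: 9.65
position: [614.2, 39.4, 165.4]
ee_rot: [-0.035, 0.983, 0.007, 0.179]
contact_force: [0.3, 0.9, 4.2]
gripper_width: -0.1
```

Request:
move_arm(
  moves=[
    {"gripper": -1,"xyz": [-0.9,0,-0.4],"angular": [0,0,0]},
    {"gripper": -1,"xyz": [-0.9,0,-0.4],"angular": [0,0,0]},
    {"gripper": -1,"xyz": [0.2,0,-3.2],"angular": [0,0,0]},
    {"gripper": -1,"xyz": [2.2,-1,-7.5],"angular": [0,0,0]},
    {"gripper": -1,"xyz": [2.1,-3,-12.2],"angular": [0,0,0]},
    {"gripper": -1,"xyz": [2.1,-3,-12.2],"angular": [0,0,0]},
    {"gripper": -1,"xyz": [2.1,-3,-12.2],"angular": [0,0,0]},
  ],
)

```text
clock: 10.52
position: [552.4, 4.5, 269.8]
ee_rot: [-0.034, 0.984, 0.006, 0.176]
contact_force: [-0.2, 0.4, -0.4]
gripper_width: -0.1
```

```bash
python3 - <<'E'
from goto import *
s=arm.read_state();print(s['clock'],s['position'],s['contact_force'])
p,d,c=shot('wrist','w7.png');np.savez('w7.npz',p=p,d=d,**c)
cv2.imwrite('pics/w7c.png',cv2.resize(p[100:262,100:380],None,fx=2.8,fy=2.8,interpolation=cv2.INTER_CUBIC))
E
sed 's/w6/w7/' fit.py > f7.py; python3 f7.py
```

```text
10.525 [552.4466283    4.49313225 269.82176796] [-0.17620577  0.44048826 -0.44458899]
base yaw 0.07515594844897092 [[ 510.91180735 -148.22025671   12.        ]
 [ 493.20873828   86.88721562   12.        ]]
0.06 stem rot [np.float64(0.03), np.float64(-0.005), np.float64(0.028)] 0.0173 [624.4 -22.4 164.9] [791, 809, 871]
0.077 stem rot [np.float64(0.04), np.float64(0.008), np.float64(0.041)] 0.0296 [624.4 -22.2 164.9] [784, 807, 875]
0.095 stem rot [np.float64(0.053), np.float64(0.009), np.float64(0.054)] 0.0387 [624.4 -21.3 165. ] [779, 808, 879]
```

View pics/w7c.png

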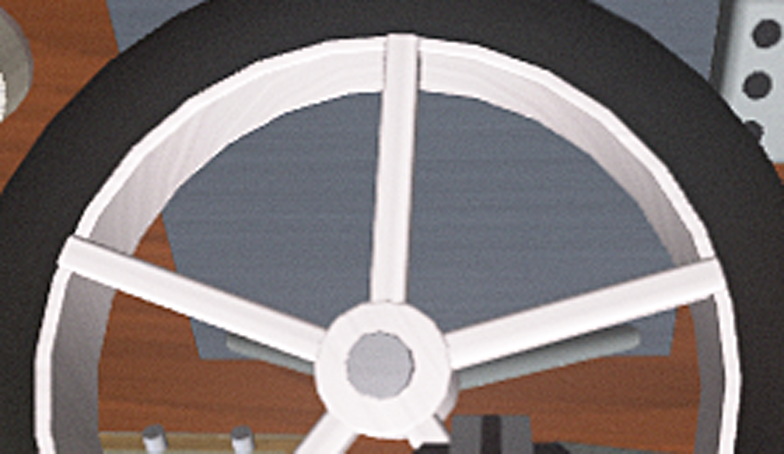

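The nudge moved the wheel only about 0.01 rad, because the arm gave slightly against the stiff bearing. The fit puts the remainder at about 0.03 rad. I'll push once more, 2 mm deeper.

Request:
move_arm(
  moves=[
    {"gripper": -1,"xyz": [-1,3,4.5],"angular": [0,0,0]},
    {"gripper": -1,"xyz": [-2,3,9],"angular": [0,0,0]},
    {"gripper": -1,"xyz": [-2,3,9],"angular": [0,0,0]},
    {"gripper": -1,"xyz": [-3.2,3,11.7],"angular": [0,0,0]},
    {"gripper": -1,"xyz": [-3.2,3,11.7],"angular": [0,0,0]},
    {"gripper": -1,"xyz": [-2.7,3,11.9],"angular": [0,0,0]},
    {"gripper": -1,"xyz": [-2.3,3,12.1],"angular": [0,0,0]},
    {"gripper": -1,"xyz": [-2.1,3,12.2],"angular": [0,0,0]},
    {"gripper": -1,"xyz": [-1.9,3,12.3],"angular": [0,0,0]},
    {"gripper": -1,"xyz": [-1.9,3,12.3],"angular": [0,0,0]},
  ],
)

```text
clock: 11.82
position: [612.4, 39.2, 163.6]
ee_rot: [-0.035, 0.983, 0.007, 0.179]
contact_force: [0.8, -0.3, 4.3]
gripper_width: 0.2
```

Request:
move_arm(
  moves=[
    {"gripper": -1,"xyz": [0,0,0],"angular": [0,0,0]},
    {"gripper": -1,"xyz": [-1.1,0,-0.5],"angular": [0,0,0]},
    {"gripper": -1,"xyz": [-1.1,0,-0.5],"angular": [0,0,0]},
    {"gripper": -1,"xyz": [0,0,-3.3],"angular": [0,0,0]},
    {"gripper": -1,"xyz": [2,-1,-7.5],"angular": [0,0,0]},
    {"gripper": -1,"xyz": [1.9,-3,-12.3],"angular": [0,0,0]},
    {"gripper": -1,"xyz": [1.9,-3,-12.3],"angular": [0,0,0]},
    {"gripper": -1,"xyz": [1.9,-3,-12.3],"angular": [0,0,0]},
  ],
)

```text
clock: 12.82
position: [552.4, 4.5, 269.8]
ee_rot: [-0.034, 0.984, 0.006, 0.176]
contact_force: [0.3, 0.7, -1.1]
gripper_width: -0.1
```

```bash
python3 - <<'E'
from goto import *
s=arm.read_state();print(s['clock'],s['position'],s['contact_force'])
p,d,c=shot('wrist','w8.png');np.savez('w8.npz',p=p,d=d,**c)
E
sed 's/w6/w8/' fit.py > f8.py; python3 f8.py
```

```text
12.825 [552.4417099    4.52986043 269.84434792] [ 0.33985739  0.73351448 -1.10262879]
base yaw 0.07514129302046914 [[ 510.90378828 -148.20636974   12.        ]
 [ 493.20341728   86.91129169   12.        ]]
0.06 stem rot [np.float64(-0.015), np.float64(-0.02), np.float64(-0.02)] -0.0184 [624.7 -24.3 165.1] [808, 771, 880]
0.077 stem rot [np.float64(-0.005), np.float64(-0.012), np.float64(-0.007)] -0.0081 [624.6 -23.8 165. ] [799, 774, 884]
0.095 stem rot [np.float64(0.007), np.float64(-0.013), np.float64(0.006)] 0.0 [624.5 -22.9 165. ] [793, 778, 885]
```

The stem now reads about -0.01 rad. I'll move well clear and cross-check with the top camera.

Request:
move_arm(
  moves=[
    {"gripper": -1,"xyz": [2,0,-4],"angular": [0,0,0]},
    {"gripper": -1,"xyz": [5,0,-8],"angular": [0,0,0]},
    {"gripper": -1,"xyz": [9,0,-12],"angular": [0,0,0]},
    {"gripper": -1,"xyz": [13,0,-12],"angular": [0,0,0]},
    {"gripper": -1,"xyz": [15,0,-12],"angular": [0,0,0]},
    {"gripper": -1,"xyz": [15,0,-12],"angular": [0,0,0]},
    {"gripper": -1,"xyz": [15,0,-12],"angular": [0,0,0]},
  ],
)

```text
clock: 13.75
position: [371.8, -7.7, 330.7]
ee_rot: [-0.035, 0.984, 0.006, 0.177]
contact_force: [-0.3, -0.0, 0.8]
gripper_width: -0.2
```

```bash
python3 - <<'E'
from goto import *
s=arm.read_state();print(s['clock'],s['position'],s['contact_force'])
CC=np.array([624.6,-23.5,165])
p,d,c=shot('top','top9.png');hsv=cv2.cvtColor(p,cv2.COLOR_BGR2HSV)
exp=proj(c,[W(CC,.076,96,0,10),W(CC,.076,88,0,10),W(CC,.076,63,np.pi,21),W(CC,.076,144,np.pi/2,0)]);print(exp)
bm=((hsv[...,0]>8)&(hsv[...,0]<28)&(hsv[...,1]>70)&(hsv[...,2]>110)).astype(np.uint8)
n,l,st,ce=cv2.connectedComponentsWithStats(bm)
for i in range(1,n):
    if np.hypot(*(ce[i]-exp[0]))<60:print(ce[i],st[i,4],cast(c,[ce[i]],CC,.076,10))
# change vs first top picture outside the wheel and arm
z=np.load('top1.npz');df=(np.abs(p.astype(int)-z['p']).max(2)>50).astype(np.uint8)
n,l,st,ce=cv2.connectedComponentsWithStats(df);print([(s.tolist()) for s in st[1:] if s[4]>25])
E
```

```text
13.75 [371.83063982  -7.70763585 330.66307795] [-0.29502653 -0.01986781  0.78111955]
[[297.43735863 161.51684113]
 [297.57760439 164.76606626]
 [300.35949917 224.10225322]
 [364.01961455 191.4407544 ]]
[325. 128.] 1 (array([179.3382842]), array([0.3276028]))
[336. 128.] 5 (array([185.92735644]), array([0.44263084]))
[297.5 165. ] 28 (array([87.43670214]), array([-0.00209511]))
[[307, 164, 14, 22, 99], [308, 167, 21, 27, 155], [269, 171, 20, 18, 101], [262, 175, 28, 23, 168], [310, 198, 37, 6, 160], [256, 201, 34, 16, 158], [310, 204, 36, 7, 152], [260, 208, 31, 14, 126], [298, 211, 5, 17, 61], [303, 211, 6, 16, 59], [258, 317, 72, 41, 1238], [495, 340, 65, 80, 2616], [240, 371, 91, 49, 2682]]
```

The top camera puts the stem at -0.002 rad, and the only changes in the picture are the spokes and the arm. Handing in.

```bash
python3 -c "
from bench import arm
print(arm.job_done())"
```

```text
the job is handed in; nothing more can be done
None
```

The valve stem is now at the top of the wheel, and the job is handed in at about 14 s on the clock. I turned the wheel about 2.3 rad counter-clockwise by pushing one spoke with the shut fingertips, always from a gap without the stem. Two small nudges finished it, and then I moved the arm clear.

**Stem angle:** the last checks agree to about 0.01 rad. The top camera reads -0.002 rad from the top, and the wrist-camera spoke fit reads about -0.008 rad. That fit shifts by about ±0.01 rad with the assumed stand yaw.

**Rest of the bench:** comparing the first and last top pictures, only the spokes and the arm changed. The stand's measured yaw stayed at 0.075 rad. The highest force I read at the end of a move was about 5 N, and at hand-in the arm was touching nothing.

**What went wrong on the way:**
- **Arm tilt:** the planned 45° tilt brought joint 5 to its range limit, so I worked at about 30°, then 20°, from vertical.
- **First nudge:** it moved the wheel only about 0.01 of the intended 0.04 rad, because the arm gave slightly under load, so I pushed a second time.

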